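# Put the calibration weight away in its screw-top pot

## Task

Put the brass calibration weight away: unscrew the cap of the metal storage pot, swing it aside on its arm, and stand the weight upright inside the pot without dropping it. Then swing the cap back over the mouth as far as it goes and screw it fully tight. Leave the other things on the table where they are.

Things in the scene. Friction and masses are not known exactly. Their poses are not given: they have to be found in the camera images.
- storage_pot: Sizes in mm. Fixed open round steel pot on a grey base plate (x -55 to 110, y -52 to 52, 6 thick). Origin under the pot's axis on the plate's underside; z up. Outside diameter 86, bore 76, inner floor 11 and rim 57 above the table. A steel pivot post (diameter 19, pin up to z 93) stands at +85 on the pot's x axis (away from the robot when not turned).
- pot_mouth (a point): Centre of the pot's mouth, at rim height (57 above the table).
- swing_pivot (a point): Point on the vertical axis of the swing arm's post, at the height of the arm's top face (81 above the table).
- pot_arm (a joint): Steel swing arm carrying the cap, 85 from pivot axis to cap axis, 73 to 81 above the table. 0 = cap over the mouth (stop); grows clockwise seen from above to 1.9 rad (stop); mouth clear from 1.4. Friction 0.06 N m, stays where left. Locked by the cap's plug while screwed down; swung back with the cap wound down, the plug strikes the pot's outside.
- pot_cap (a joint): Turn of the white screw cap in the arm: 0 = tight (stop), grows counter-clockwise seen from above to 1.4 rad (stop), climbing 6.5 mm per rad; from 0.85 its plug (diameter 72, 5 deep) is out of the mouth. Friction 0.08 N m, stays where left. Relative to the arm: a hand gripping the cap while the arm swings must turn with the arm or it screws.
- cap_grip (a point): Centre of the cap's ribbed round grip head (diameter 40, 30 tall: 15 above and 15 below this point), on the cap's axis, 98 above the table when tight. The arm's ring (diameter 41) lies 2 below the head when tight, the cap's disc (diameter 92, 6 thick) under that. Grip it from above at any yaw; it moves with the arm and climbs with the thread.
- cal_weight: Loose brass calibration weight, about 0.1 kg: upright cylinder of diameter 22 with a narrower knob on top, 38 tall over all. Origin at the centre of its underside, z up. Starts upright on the table.
- jar_a: Bystander: small closed sample jar with a red lid, diameter 42, 56 tall, standing on the table. Origin at the centre of its underside. Leave it alone.
- dropper_bottle: Bystander: small amber dropper bottle with a black teat, diameter 31, 96 tall, standing on the table. Origin at the centre of its underside. Leave it alone.
- bottle_amber: Bystander: closed brown glass bottle with a black cap, diameter 47, 92 tall, standing on the table. Origin under its middle. Leave it alone.
- autoclave_tape: Bystander: roll of beige tape lying flat, diameter 70, 19 tall. Origin under its middle. Leave it alone.
- marker_red: Bystander: white marker pen with a red cap lying on the table, 127 long (along its own y), 15 thick. Origin under its middle. Leave it alone.

How it is judged:
On the way, in this order (a step that is already met when the one before it is completed fails the run):
1. the cap is unscrewed (turned past 0.7 rad) while still over the mouth (value of joint pot_cap above 0.7 rad and value of joint pot_arm below 0.12 rad), for 0.05 s.
2. the cap is swung aside (arm past 1.2 rad) (value of joint pot_arm above 1.2 rad), for 0.2 s.
3. the weight stands on the floor of the open pot, let go (horizontal distance between cal_weight and storage_pot below 0.03 m and z of cal_weight in the frame of storage_pot below 0.016 m and angle between cal_weight's own z axis and vertical below 0.2 rad and value of joint pot_arm above 0.9 rad and contact force between the fingers and cal_weight below 0.1 N), for 0.2 s.
4. the cap is swung back over the mouth (value of joint pot_arm below 0.08 rad), for 0.1 s.
5. the cap is screwed tight (value of joint pot_cap below 0.15 rad and value of joint pot_arm below 0.08 rad), for 0.2 s.
At the end, for the whole second after the job is handed in: The weight stands upright (within 0.2 rad) and at rest on the floor of the pot, the arm is back over the mouth (within 0.08 rad of its stop) and the cap is screwed tight (within 0.15 rad of its stop) (all of step 5 and horizontal distance between cal_weight and storage_pot below 0.03 m and z of cal_weight in the frame of storage_pot below 0.016 m and angle between cal_weight's own z axis and vertical below 0.2 rad and linear speed of cal_weight below 0.02 m/s); the robot touches nothing.
It fails at once if the sample jar is shifted more than 30 mm or knocked over (distance of jar_a from where it was at the start of the episode above 0.03 m or angle between jar_a's own z axis and vertical above 0.5 rad).
It fails at once if the dropper bottle is shifted more than 30 mm or knocked over (distance of dropper_bottle from where it was at the start of the episode above 0.03 m or angle between dropper_bottle's own z axis and vertical above 0.5 rad).
It fails at once if the weight is dropped (falls free faster than 0.7 m/s, a drop of some 25 mm) (linear speed of cal_weight above 0.7 m/s and contact force between the fingers and cal_weight below 0.1 N).
It fails at once if the amber bottle, the roll of tape or the marker is shifted more than 30 mm (distance of any of bottle_amber, autoclave_tape, marker_red from where it was at the start of the episode above 0.03 m).
It also fails if it takes over 72 s, if anything falls off the work surface, if the arm or the gripper's body presses on something with over 40 N, if the wrist force passes 120 N, or if a joint passes its speed limit or range.

## Robot

A 7-joint arm with a two-finger parallel gripper is mounted at the origin on a cart in front of the work surface, level with it; the furniture and walls round the work are solid. World frame = base frame: x ahead of the robot, y to its left, z up, the work surface at z = 0. Lengths are in m, angles in rad, forces in N, time in s.
With the tool pointing down it reaches from about 0.425 to 0.825 m from the base axis. Payload 3.6 kg.
Tool frame: the origin (TCP) lies at the very end of the fingers, on their centre line; the grasp point (between the pads) lies 19 mm behind it; y points along the fingers, x is the direction in which the jaws open and shut, and the axes are right-handed (so a half turn about y gives the same grasp; the last joint's range is limited). The gripper opens to 93 mm and grips with 3 to 60 N. Pads are 15 mm wide; open, the fingers measure 128 mm over their backs; the gripper's body (75 mm by 188 mm) begins 65 mm behind the grasp point.
Start: joints at [-1.29, 0.615, -0.013, 1.423, 0.008, 1.103, -0.04], TCP at [0.196, 0.62, 0.185] pointing down, gripper open.
Joint ranges: [-3.12, 3.12], [-0.3, 2.06], [-1.34, 1.32], [0.26, 2.42], [-1.36, 4.5], [0.01, 1.98], [-2.84, 2.84]. Speed limits (rad/s): [2.79, 2.79, 3.14, 3.14, 3.14, 3.14, 3.14].

## Interface

Orientations are given as a unit quaternion [w, x, y, z].
In Python, from cell import * gives the robot as it stands.
- The arm moves only by the tool step_arm, never from a script. Its argument "targets" is a list of rows, each a list of 7 numbers: the turn, a rotation vector about the tool's x, y, z in rad, then the shift along the tool's x, y, z in mm, then the closure, from 0 (fully open) to 1 (shut). In form: [[wx, wy, wz, dx, dy, dz, hand], ...]. A call has 1 to 8 rows; each row shifts and turns the pose as measured when the row begins, along the tool's axes as they then stand; what a row does not reach is not made up. A row lasts 1/8 s, in which the tool goes at most 62.5 mm and 10.7 degrees, less where a joint would pass 70% of its speed; a pose out of reach is approached as far as the arm can. A call with a gripper value outside its range is refused whole. The fingers move at their own pace and stop on an object; "newtons" is the grip in N (left out, the last holds). Time passes only in rows, so rows that do not move let the fingers close. It gives the time, the measured TCP pose, the force and the opening at its end, in the units of the state.
- observe(): the state, without advancing time (a new reading comes with each control period).
- camera(name): name is "scene" or "top"; returns (picture, depth): 384x512x3 uint8, red, green, blue; 384x512 float32, m along the optical axis (not along the pixel's ray), 0 where there is no reading.
- get_calibration(name): a dict with "fov_y" (degrees; the focal length in pixels is half the picture's height over the tangent of half this angle, whatever the lens; pixels are square), "cx", "cy" (the principal point, pixels), "extrinsics" (4x4, takes a point from camera to world coordinates). Camera axes: x right, y up, looking along -z (the intrinsics and any distortion apply to the point x, -y, -z); pixel columns grow to the right and rows downward; lengths in m; the calibration is good to about 2 mm. A picture is of the moment at which its call begins. get_calibration takes no time and is no camera call.
- hand_in(): hands the job in, once; it reports no verdict.
Trained networks look in the newest picture that a camera, given by its name, has taken for a name from the list of things; names that differ only in an ending like _2 or _b are one class to them, and where a whole thing is asked for, a point or a joint stands for the part that bears it (a point fixed in the world has none). Each returns a list of dicts, best first, with "score" (0 to 1); they miss things now and then, are a little off and sometimes report something else, mostly with a low value. They report only what shows in the picture. A call takes as long as a camera call.
- trace(camera, thing): "region" (384x512 bool, what is visible of it).
- place_of(camera, thing): "xyz" ([x, y, z] in m, in world coordinates, good to about 4 mm: a listed point, or the origin of a listed thing).
The state is a dict: "time_s": time; "joint_positions": joint angles; "dq": joint speeds; "joint_efforts": joint torques, N m; "position": TCP position; "orientation": TCP orientation; "ft_force": force on the tool from outside, world axes, zero at the start; "ft_torque": the same for the moment, N m; "grip_width": finger opening in m.
Only numpy, scipy, OpenCV 4.12 (cv2) and the standard library are available. Lean on these libraries where they do the work, as an engineer would, in place of code of your own. Each camera call takes 0.05 s, during which the arm holds its last target. There are 200 camera calls.

## Working session

There is one attempt and no reset: what is moved stays moved. The work goes in short steps, Python scripts to look and compute and a tool call to move; the robot and the scene stay as the last step left them, time stands still between calls to the robot, and variables do not carry over. Pictures are saved under pics/ and viewed, about 8 in all and at most 12, crops included, and the job is handed in when it is done.

Besides the shell and the picture viewer there is one more tool, called by a JSON object that holds its "api" and its "payload", one argument or row to a line. step_arm: Moves the arm, as the interface text tells. Its arguments: {"type":"object","properties":{"targets":{"type":"array"},"newtons":{"type":"number"}},"required":["targets"]}

```bash
mkdir -p pics
cat > h.py <<'E'
from cell import *
import numpy as np, cv2
from scipy.spatial.transform import Rotation as R
def rot(o): return R.from_quat([o[1],o[2],o[3],o[0]])
def st():
    s=observe(); r=rot(s['orientation']).as_matrix()
    print('t',round(s['time_s'],2),'p',np.round(s['position'],4),'F',np.round(s['ft_force'],1),'w',round(s['grip_width'],4),'q7',round(s['joint_positions'][6],2))
    print('tool x',np.round(r[:,0],3),'y',np.round(r[:,1],3),'z',np.round(r[:,2],3)); return s,r
def cloud(name,d):
    c=get_calibration(name); f=192/np.tan(np.radians(c['fov_y'])/2)
    v,u=np.mgrid[:384,:512]; P=np.stack([(u-c['cx'])/f*d,-(v-c['cy'])/f*d,-d],-1)
    E=np.array(c['extrinsics']); return P@E[:3,:3].T+E[:3,3]
def pic(name,fn):
    p,d=camera(name); cv2.imwrite('pics/'+fn,p[:,:,::-1]); return p,d
E
python3 - <<'E'
from h import *
st()
for c in('scene','top'):
    pic(c,c+'0.png')
    print({k:(np.round(v,3).tolist()) for k,v in get_calibration(c).items() if k!='name' and not isinstance(v,str)})
    for n in['storage_pot','pot_mouth','swing_pivot','cap_grip','cal_weight','jar_a','dropper_bottle','bottle_amber','autoclave_tape','marker_red']:
        print(c,n,[(round(float(x['score']),2),np.round(x['xyz'],3).tolist()) for x in place_of(c,n)[:2]])
a,b=[cv2.imread('pics/%s0.png'%c) for c in('scene','top')]
cv2.imwrite('pics/both0.png',cv2.resize(np.vstack([a,b]),(400,600)))
E
```

```text
t 0.0 p [0.196  0.6188 0.1835] F [0.3 0.7 0.1] w 0.0929 q7 -0.04
tool x [ 0.302  0.953 -0.003] y [-0.001 -0.002 -1.   ] z [-0.953  0.302 -0.   ]
{'fov_y': 49.9, 'cx': 256.92, 'cy': 191.027, 'extrinsics': [[0.662, 0.492, -0.566, -0.384], [-0.75, 0.414, -0.517, -0.778], [-0.02, 0.766, 0.643, 1.091], [0.0, 0.0, 0.0, 1.0]]}
scene storage_pot [(0.8, [0.504, 0.016, 0.002])]
scene pot_mouth [(0.7, [0.507, 0.021, 0.055])]
scene swing_pivot [(0.78, [0.589, 0.045, 0.084]), (0.27, [0.447, 0.228, 0.003])]
scene cap_grip [(0.89, [0.51, 0.018, 0.099])]
scene cal_weight [(0.63, [0.437, -0.282, 0.003])]
scene jar_a [(0.77, [0.601, -0.258, 0.0])]
scene dropper_bottle [(0.57, [0.493, 0.383, 0.003])]
scene bottle_amber [(0.85, [0.393, -0.468, 0.0])]
scene autoclave_tape [(0.69, [0.568, 0.452, 0.004])]
scene marker_red [(0.6, [0.502, 0.016, 0.002]), (0.58, [0.448, 0.228, 0.001])]
{'fov_y': 47.485, 'cx': 257.269, 'cy': 198.543, 'extrinsics': [[-0.018, 0.998, -0.052, 0.428], [-1.0, -0.018, 0.0, 0.011], [-0.001, 0.052, 0.999, 1.558], [0.0, 0.0, 0.0, 1.0]]}
top storage_pot [(0.85, [0.501, 0.021, -0.001]), (0.74, [0.569, 0.449, -0.003])]
top pot_mouth [(0.74, [0.502, 0.019, 0.058]), (0.15, [0.602, -0.259, 0.001])]
top swing_pivot [(0.83, [0.59, 0.042, 0.078])]
top cap_grip [(0.76, [0.501, 0.02, 0.1])]
top cal_weight [(0.36, [0.438, -0.281, 0.003])]
top jar_a [(0.64, [0.572, 0.448, -0.0]), (0.63, [0.601, -0.259, 0.003])]
top dropper_bottle [(0.63, [0.493, 0.374, -0.0])]
top bottle_amber [(0.49, [0.394, -0.469, 0.002])]
top autoclave_tape [(0.64, [0.568, 0.444, -0.002]), (0.45, [0.587, 0.042, 0.08])]
top marker_red [(0.48, [0.452, 0.23, -0.002])]
```

View pics/both0.png

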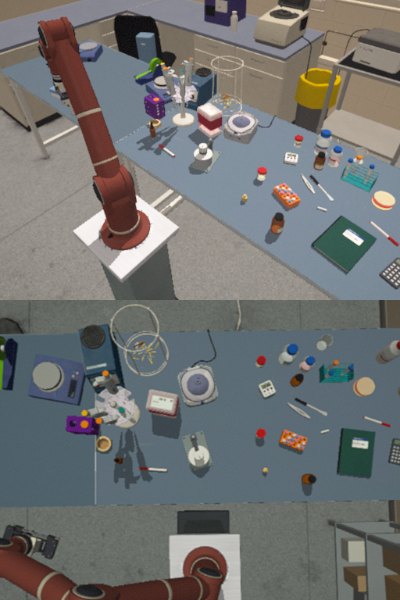

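Run:
```python
from h import *
for c in('scene','top'):
    p,d=camera(c);P=cloud(c,d)
    for z0,z1,x,y,rad,n in[(.108,.118,.503,.019,.035,'head'),(.085,.1,.587,.043,.02,'pin'),(.034,.042,.438,-.281,.02,'knob'),(.02,.045,.438,-.281,.025,'weight')]:
        m=(d>0)&(P[...,2]>z0)&(P[...,2]<z1)&(np.hypot(P[...,0]-x,P[...,1]-y)<rad)
        q=P[m]; 
        if len(q): print(c,n,len(q),np.round(q.mean(0),4),np.round((q.min(0)+q.max(0))/2,4),np.round(np.ptp(q,axis=0),3))
```

```text
scene head 67 [0.4993 0.0173 0.1124] [0.5006 0.0179 0.1121] [0.037 0.044 0.008]
scene pin 11 [0.5812 0.0404 0.09  ] [0.5803 0.0416 0.0907] [0.016 0.016 0.008]
scene knob 7 [ 0.4339 -0.2814  0.0359] [ 0.4332 -0.2809  0.0369] [0.007 0.01  0.006]
scene weight 31 [ 0.4323 -0.281   0.0284] [ 0.4339 -0.2803  0.0304] [0.024 0.019 0.019]
top head 98 [0.5038 0.0214 0.1134] [0.5035 0.0214 0.113 ] [0.037 0.04  0.01 ]
top pin 17 [0.5846 0.0428 0.0913] [0.5832 0.0438 0.0911] [0.017 0.014 0.012]
top knob 11 [ 0.4363 -0.2775  0.0368] [ 0.4358 -0.278   0.0366] [0.01  0.011 0.004]
top weight 31 [ 0.436  -0.2761  0.0292] [ 0.4359 -0.2765  0.0295] [0.018 0.018 0.018]
```

```bash
cat >> h.py <<'E'
def tgt(yaw):
    c,s=np.cos(yaw),np.sin(yaw); return R.from_matrix(np.array([[c,0,-s],[s,0,c],[0,-1,0]]))
def to(p,yawdeg,n):
    """per-row tool-frame steps from the measured pose to world p, yaw, in n rows"""
    s=observe(); q=rot(s['orientation']); p0=np.array(s['position'])
    dv=(q.inv()*tgt(np.radians(yawdeg))).as_rotvec()
    for i in range(n):
        qi=q*R.from_rotvec(dv*i/n)
        print(i+1,np.round(dv/n,3),np.round(qi.inv().apply((np.array(p)-p0)/n)*1000,1))
E
python3 - <<'E'
from h import *
p,d=camera('top');P=cloud('top',d)
a=np.array([.196,.62]);b=np.array([.502,.019])
t=np.clip(((P[...,:2]-a)@(b-a))/((b-a)@(b-a)),0,1)
D=np.linalg.norm(P[...,:2]-a-t[...,None]*(b-a),axis=-1)
for lo in(.13,.16,.2):
    m=(d>0)&(D<.16)&(P[...,2]>lo)&(P[...,2]<.5)&(P[...,0]>.33)
    print(lo,m.sum(),np.round(P[m][::max(1,m.sum()//8)],2).tolist())
to([.502,.019,.165],-35,12)
E
```

```text
0.13 0 []
0.16 0 []
0.2 0 []
1 [-0.     0.156 -0.   ] [-40.    1.6 -39.4]
2 [-0.     0.156 -0.   ] [-33.4   1.6 -45.2]
3 [-0.     0.156 -0.   ] [-26.    1.6 -49.8]
4 [-0.     0.156 -0.   ] [-17.9   1.6 -53.2]
5 [-0.     0.156 -0.   ] [ -9.4   1.6 -55.4]
6 [-0.     0.156 -0.   ] [ -0.7   1.6 -56.2]
7 [-0.     0.156 -0.   ] [  8.1   1.6 -55.6]
8 [-0.     0.156 -0.   ] [ 16.6   1.6 -53.6]
9 [-0.     0.156 -0.   ] [ 24.8   1.6 -50.4]
10 [-0.     0.156 -0.   ] [ 32.3   1.6 -45.9]
11 [-0.     0.156 -0.   ] [ 39.1   1.6 -40.4]
12 [-0.     0.156 -0.   ] [ 44.9   1.6 -33.8]
```

{"api": "step_arm", "payload": {
  "targets": [
    [0,0.156,0,-40,1.5,-39.4,0],
    [0,0.156,0,-33,1.5,-45,0],
    [0,0.156,0,-26,1.5,-50,0],
    [0,0.156,0,-18,1.5,-53,0],
    [0,0.156,0,-9,1.5,-55,0],
    [0,0.156,0,-1,1.5,-56,0],
    [0,0.156,0,8,1.5,-55.5,0],
    [0,0.156,0,16.5,1.5,-53.5,0]
  ],
  "newtons": 20
}}

```text
time_s: 2.25
position: [0.3982, 0.2125, 0.1716]
orientation: [0.71, -0.704, 0.004, -0.006]
ft_force: [0.3, 0.4, -0.2]
grip_width: 0.0926
```

```bash
python3 -c "
from h import *
st(); to([.502,.019,.13],-35,6)"
```

```text
t 2.25 p [0.3982 0.2125 0.1716] F [ 0.3  0.4 -0.2] w 0.0926 q7 -0.35
tool x [ 1.    -0.015  0.003] y [ 0.003  0.009 -1.   ] z [0.015 1.    0.009]
1 [-0.002  0.099  0.   ] [ 17.8   6.7 -32.1]
2 [-0.002  0.099  0.   ] [ 20.8   6.7 -30.1]
3 [-0.002  0.099  0.   ] [ 23.7   6.8 -27.9]
4 [-0.002  0.099  0.   ] [ 26.4   6.8 -25.4]
5 [-0.002  0.099  0.   ] [ 28.8   6.9 -22.6]
6 [-0.002  0.099  0.   ] [ 30.9   6.9 -19.7]
```

{"api": "step_arm", "payload": {
  "targets": [
    [0,0.1,0,18,6.7,-32,0],
    [0,0.1,0,21,6.7,-30,0],
    [0,0.1,0,24,6.7,-28,0],
    [0,0.1,0,26.5,6.7,-25.5,0],
    [0,0.1,0,29,6.7,-22.5,0],
    [0,0.1,0,31,6.7,-20,0],
    [0,0,0,0,0,0,0]
  ]
}}

```text
time_s: 3.12
position: [0.5072, 0.0071, 0.1312]
orientation: [0.676, -0.666, 0.221, -0.226]
ft_force: [-0.1, 0.7, -1.0]
grip_width: 0.093
```

```bash
python3 -c "
from h import *
st(); to([.502,.019,.087],-35,3)
for c in('scene','top'):
  for n in('cap_grip','pot_mouth','swing_pivot'):
    pic(c,c+'1.png');print(c,n,[(round(float(x['score']),2),np.round(x['xyz'],3).tolist()) for x in place_of(c,n)[:1]])
a=cv2.imread('pics/scene1.png')[120:270,190:340];b=cv2.imread('pics/top1.png')[100:250,180:330]
cv2.imwrite('pics/c1.png',cv2.resize(np.hstack([a,b]),(800,400)))
"
```

```text
t 3.12 p [0.5072 0.0071 0.1312] F [-0.1  0.7 -1. ] w 0.093 q7 -0.33
tool x [ 0.801 -0.599  0.003] y [ 0.011  0.01  -1.   ] z [0.599 0.801 0.015]
1 [-0.005 -0.01   0.001] [-3.8 14.8  1.9]
2 [-0.005 -0.01   0.001] [-3.8 14.8  2. ]
3 [-0.005 -0.01   0.001] [-3.7 14.7  2.1]
scene cap_grip [(0.67, [0.507, 0.019, 0.101])]
scene pot_mouth [(0.85, [0.507, 0.018, 0.053])]
scene swing_pivot [(0.63, [0.59, 0.046, 0.081])]
top cap_grip []
top pot_mouth []
top swing_pivot [(0.72, [0.589, 0.044, 0.08])]
```

View pics/c1.png

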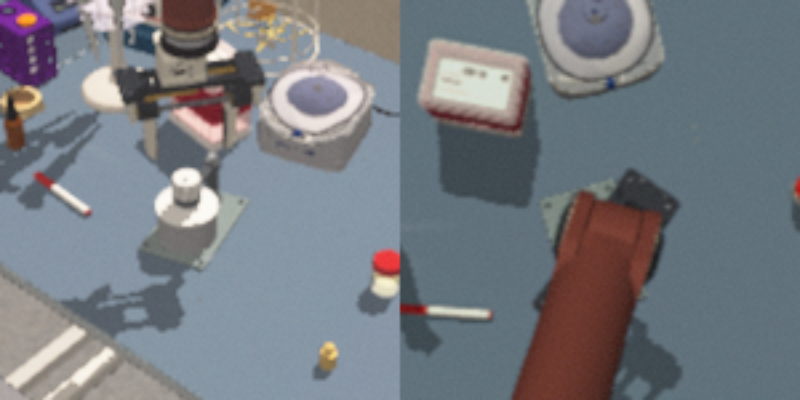

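```bash
python3 -c "
from h import *
c=get_calibration('scene');print(c.keys(),{k:v for k,v in c.items() if isinstance(v,str) or 'dist' in k})
f=192/np.tan(np.radians(c['fov_y'])/2);E=np.linalg.inv(np.array(c['extrinsics']))
s,r=st();t=np.array(s['position']);x=r[:,0]
for n,p in[('tcp',t),('f+',t+x*.055),('f-',t-x*.055),('headtop',np.array([.502,.019,.113])),('weight',np.array([.436,-.279,.02]))]:
  q=E[:3,:3]@p+E[:3,3]; u=c['cx']+f*q[0]/-q[2];v=c['cy']+f*-q[1]/-q[2]
  print(n,round(u,1),round(v,1),'crop',round((u-190)*400/150),round((v-120)*400/150))
p,d=camera('scene');P=cloud('scene',d)
m=(d>0)&(P[...,2]>.134)&(P[...,2]<.2)&(np.abs(P[...,0]-.507)<.1)&(np.abs(P[...,1]-.007)<.1)
for lo in(.12,.13,.14,.15,.16,.17,.18):
  m=(d>0)&(P[...,2]>lo)&(P[...,2]<lo+.01)&(np.abs(P[...,0]-.507)<.1)&(np.abs(P[...,1]-.007)<.1);q=P[m]
  print(lo,m.sum(),np.round(q[::6,:2],3).tolist()[:10])
"
```

```text
dict_keys(['fov_y', 'cx', 'cy', 'extrinsics']) {}
t 3.73 p [0.5063 0.0107 0.1314] F [ 0.4  0.2 -0.9] w 0.0933 q7 -0.33
tool x [ 0.804 -0.594  0.001] y [ 0.01   0.013 -1.   ] z [0.594 0.804 0.016]
tcp 261.5 183.0 crop 191 168
f+ 275.9 180.8 crop 229 162
f- 246.9 185.2 crop 152 174
headtop 259.1 186.4 crop 184 177
weight 312.5 252.4 crop 327 353
0.12 0 []
0.13 0 []
0.14 0 []
0.15 0 []
0.16 9 [[0.547, -0.011], [0.457, 0.041]]
0.17 16 [[0.547, -0.011], [0.545, -0.031], [0.449, 0.038]]
0.18 24 [[0.545, -0.012], [0.541, -0.03], [0.455, 0.048], [0.458, 0.037]]
```

{"api": "step_arm", "payload": {
  "targets": [
    [-0.007,-0.01,0,-3,15,1,0],
    [-0.006,-0.01,0,-3,15,1.2,0],
    [0,-0.01,0,-3,12,1.2,0],
    [0,0,0,0,0,0,0],
    [0,0,0,0,0,0,0]
  ]
}}

```text
time_s: 4.4
position: [0.4999, 0.0199, 0.0852]
orientation: [0.675, -0.675, 0.211, -0.21]
ft_force: [-0.7, 0.7, 0.3]
grip_width: 0.0929
```

```bash
python3 -c "
from h import *
pic('scene','scene2.png')
cv2.imwrite('pics/c2.png',cv2.resize(cv2.imread('pics/scene2.png')[130:240,200:310],(500,500)))
st(); to([.502,.019,.087],-35,2)"
```

```text
t 4.45 p [0.4998 0.0199 0.0853] F [ 0.4 -0.3 -0.7] w 0.093 q7 -0.28
tool x [ 0.823 -0.568 -0.001] y [-0.001  0.001 -1.   ] z [0.568 0.823 0.001]
1 [-0.     0.004 -0.001] [ 1.2 -0.9  0.2]
2 [-0.     0.004 -0.001] [ 1.2 -0.9  0.2]
```

View pics/c2.png

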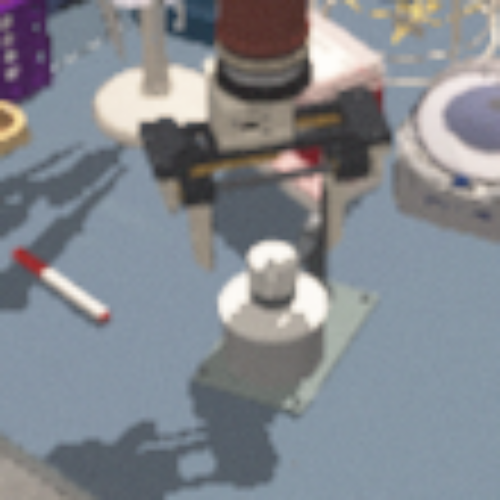

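{"api": "step_arm", "payload": {
  "targets": [
    [0,0,0,1.5,-1,0.3,0.4],
    [0,0,0,0,0,0,1],
    [0,0,0,0,0,0,1],
    [0,0,0,0,0,0,1],
    [0,0,0,0,0,0,1],
    [0,0,0,0,0,0,1]
  ],
  "newtons": 20
}}

```text
time_s: 5.2
position: [0.5024, 0.0189, 0.0875]
orientation: [0.676, -0.674, 0.21, -0.211]
ft_force: [0.1, -0.3, -0.1]
grip_width: 0.0377
```

```bash
python3 -c "
from h import *
pic('scene','scene3.png')
cv2.imwrite('pics/c3.png',cv2.resize(cv2.imread('pics/scene3.png')[150:220,225:295],(500,500)))
st()"
```

```text
t 5.25 p [0.5024 0.0189 0.0875] F [-0.2  0.2 -0.6] w 0.0335 q7 -0.28
tool x [ 0.823 -0.568  0.001] y [ 0.002  0.001 -1.   ] z [0.568 0.823 0.002]
```

View pics/c3.png

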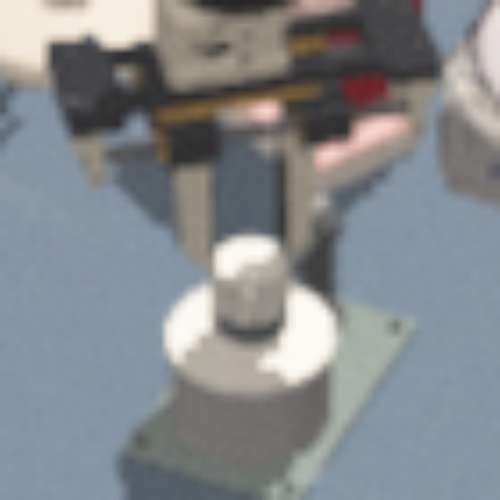

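```bash
python3 -c "
from h import *
s,r=st()
for c in ('scene','top'):
  p,d=camera(c);P=cloud(c,d)
  L=(P-np.array(s['position']))@r   # tool coords
  m=(d>0)&(abs(L[...,0])<.075)&(abs(L[...,2])<.05)&(P[...,2]>.06)&(P[...,2]<.19)
  print(c,m.sum())
  if c=='scene':
    v,u=np.where(m)
    for vv in range(v.min(),v.max()+1,2):
      uu=u[v==vv]
      print(vv,[(int(k),p[vv,k].tolist(),[int(round(z*1000)) for z in P[vv,k]]) for k in uu[::3]])
" | cut -c1-900
```

```text
t 5.25 p [0.5024 0.0189 0.0875] F [-0.2  0.2 -0.6] w 0.0335 q7 -0.28
tool x [ 0.823 -0.568  0.001] y [ 0.002  0.001 -1.   ] z [0.568 0.823 0.002]
scene 486
169 [(263, [134, 126, 120], [517, 12, 189])]
171 [(263, [95, 91, 88], [520, 14, 177]), (266, [131, 126, 114], [518, -2, 186])]
173 [(263, [59, 64, 68], [512, 8, 176]), (266, [146, 137, 126], [516, -3, 179])]
175 [(249, [101, 102, 106], [478, 46, 168]), (252, [151, 143, 130], [473, 27, 180]), (263, [67, 71, 77], [515, 11, 163]), (266, [149, 141, 128], [516, -3, 170])]
177 [(250, [128, 125, 116], [468, 32, 171]), (253, [149, 140, 129], [480, 28, 167]), (264, [96, 92, 86], [508, 0, 164]), (267, [151, 144, 130], [523, -2, 156])]
179 [(250, [125, 122, 117], [468, 32, 162]), (253, [148, 139, 126], [481, 29, 156]), (264, [96, 92, 87], [510, 1, 153]), (267, [154, 146, 130], [517, -7, 153])]
181 [(250, [111, 111, 110], [476, 40, 145]), (253, [150, 142, 127], [477, 26, 151]), (264, [88, 83, 79], [513, 4, 140]), (267, [149, 142, 130], [519, -6, 142])]
183 [(250, [105, 106, 110], [477, 42, 133]), (253, [149, 142, 129], [475, 25, 143]), (264, 
[... 1887 characters left out ...]
[479, 21, 65]), (259, [181, 173, 163], [488, 9, 66]), (262, [218, 208, 197], [500, 4, 61]), (265, [252, 250, 245], [506, -6, 63]), (268, [252, 250, 245], [513, -15, 63])]
201 [(249, [146, 146, 144], [460, 34, 61]), (252, [182, 176, 165], [464, 22, 64]), (255, [180, 174, 163], [471, 14, 64]), (258, [178, 170, 160], [479, 6, 63]), (261, [222, 214, 202], [488, -2, 62]), (265, [252, 249, 245], [495, -15, 65]), (268, [249, 246, 239], [506, -21, 61])]
203 [(252, [151, 147, 138], [457, 17, 62]), (256, [181, 173, 163], [464, 2, 66]), (259, [179, 173, 164], [474, -4, 63]), (262, [183, 176, 165], [480, -13, 64]), (265, [217, 207, 194], [489, -20, 61])]
205 [(258, [134, 129, 125], [463, -8, 62])]
top 0
```

{"api": "step_arm", "payload": {
  "targets": [
    [0,0,0,0,0,0,0],
    [0,0,0,0,0,0,0],
    [0,0,0,0,0,0,0],
    [0,0,0,0,0,0,0],
    [0,0,0,0,12,0,0],
    [0,0,0,0,10,0,0],
    [0,0,0,0,0,0,0]
  ]
}}

```text
time_s: 6.22
position: [0.502, 0.019, 0.0635]
orientation: [0.676, -0.675, 0.21, -0.211]
ft_force: [-0.4, 0.5, 0.4]
grip_width: 0.0905
```

```bash
cat >> h.py <<'E'
def tips(lo=.07):
    s,r=st(); p,d=camera('scene');P=cloud('scene',d);L=(P-np.array(s['position']))@r
    h=s['grip_width']/2
    for sg in(1,-1):
        m=(d>0)&(L[...,0]*sg>h-.006)&(L[...,0]*sg<h+.022)&(abs(L[...,2])<.02)&(L[...,1]>-.08)&(L[...,1]<.02)&(P[...,2]>lo)
        q=P[m];l=L[m]; o=np.argsort(q[:,2])[:6]
        print('finger',sg,m.sum(),'lowest z',np.round(q[o,2],3),'mean tool xz',np.round(l[:,[0,2]].mean(0),3))
E
python3 -c "
from h import *
tips()"
```

```text
t 6.22 p [0.502  0.019  0.0635] F [-0.4  0.5  0.4] w 0.0905 q7 -0.26
tool x [ 0.823 -0.568  0.   ] y [ 0.001  0.001 -1.   ] z [0.568 0.823 0.002]
finger 1 50 lowest z [0.096 0.099 0.099 0.101 0.102 0.103] mean tool xz [ 0.048 -0.006]
finger -1 46 lowest z [0.1   0.101 0.103 0.104 0.106 0.107] mean tool xz [-0.055 -0.009]
```

{"api": "step_arm", "payload": {
  "targets": [
    [0,0,0,0,8,0,0.3],
    [0,0,0,0,0,0,1],
    [0,0,0,0,0,0,1],
    [0,0,0,0,0,0,1],
    [0,0,0,0,0,0,1],
    [0,0,0,0,0,0,1],
    [0,0,0,0,0,0,1]
  ],
  "newtons": 20
}}

```text
time_s: 7.15
position: [0.5034, 0.0189, 0.0559]
orientation: [0.676, -0.674, 0.209, -0.212]
ft_force: [-0.5, 0.1, -0.7]
grip_width: 0.0398
```

```bash
python3 -c "
from h import *
tips()"
```

```text
t 7.15 p [0.5034 0.0189 0.0559] F [-0.5  0.1 -0.7] w 0.0398 q7 -0.25
tool x [ 0.823 -0.568  0.003] y [ 0.004  0.001 -1.   ] z [0.568 0.823 0.003]
finger 1 53 lowest z [0.076 0.077 0.078 0.081 0.091 0.091] mean tool xz [ 0.022 -0.008]
finger -1 69 lowest z [0.074 0.075 0.075 0.076 0.077 0.079] mean tool xz [-0.026 -0.008]
```

{"api": "step_arm", "payload": {
  "targets": [
    [0,-0.18,0,0,-1.2,0,1],
    [0,-0.18,0,0,-1.2,0,1],
    [0,-0.18,0,0,-1.2,0,1],
    [0,-0.18,0,0,-1.2,0,1],
    [0,-0.18,0,0,-1.2,0,1],
    [0,-0.18,0,0,-1.2,0,1],
    [0,0,0,0,0,0,1]
  ]
}}

```text
time_s: 8.07
position: [0.505, 0.0179, 0.0631]
orientation: [-0.684, 0.685, 0.179, -0.174]
ft_force: [1.3, 0.6, -0.7]
grip_width: 0.0396
```

```bash
cat >> h.py <<'E'
def yaw(r): return np.degrees(np.arctan2(r[1,0],r[0,0]))
def headc(z0=.105,z1=.13,x=.503,y=.019):
    for c in('scene',):
        p,d=camera(c);P=cloud(c,d);w=(p.min(-1)>140)
        m=(d>0)&w&(np.hypot(P[...,0]-x,P[...,1]-y)<.024)&(P[...,2]>z0)&(P[...,2]<z1);q=P[m]
        print('head',m.sum(),'top z',np.round(np.percentile(q[:,2],[50,80,95]),4) if len(q) else '')
E
python3 -c "
from h import *
s,r=st();print(yaw(r));headc()"
```

```text
t 8.07 p [0.505  0.0179 0.0631] F [ 1.3  0.6 -0.7] w 0.0396 q7 0.54
tool x [0.875 0.484 0.006] y [ 0.007 -0.    -1.   ] z [-0.484  0.875 -0.003]
28.95748008947631
head 2 top z [0.1106 0.1124 0.1134]
```

{"api": "step_arm", "payload": {
  "targets": [
    [0,-0.1,0,0,-0.7,0,1],
    [0,-0.1,0,0,-0.7,0,1],
    [0,0,0,0,0,0,1]
  ]
}}

```text
time_s: 8.5
position: [0.5057, 0.0175, 0.0636]
orientation: [-0.664, 0.666, 0.243, -0.238]
ft_force: [1.0, 0.7, -1.3]
grip_width: 0.0396
```

```bash
python3 -c "
from h import *
s,r=st();print(yaw(r),s['ft_torque'])
p,d=pic('scene','scene4.png');P=cloud('scene',d)
# disc top height
m=(d>0)&(p.min(-1)>150)&(np.hypot(P[...,0]-.502,P[...,1]-.019)<.05)&(np.hypot(P[...,0]-.502,P[...,1]-.019)>.025)&(P[...,2]>.04);print('disc',m.sum(),np.percentile(P[m][:,2],[30,50,70]))
p,d=cv2.imread('pics/scene3.png'),0
cv2.imwrite('pics/c4.png',cv2.resize(cv2.imread('pics/scene4.png')[150:220,225:295],(500,500)))
pv=np.array([.584,.042,0]);
for dl in(.1,.18):
  v=(R.from_rotvec([0,0,-dl]).as_matrix()-np.eye(3))@(np.array(s['position'])-pv); print(dl,np.round(r.T@v*1000,1),np.hypot(*(np.array(s['position'])-pv)[:2]))
"
```

```text
t 8.5 p [0.5057 0.0175 0.0636] F [ 1.   0.7 -1.3] w 0.0396 q7 0.68
tool x [0.768 0.64  0.006] y [ 0.008 -0.    -1.   ] z [-0.64   0.768 -0.005]
39.794341833703335 [-0.02455353 -0.10674603 -0.17225185]
disc 183 [0.06930458 0.07040305 0.07169548]
0.1 [ 3.5 -0.   7.4] 0.08201902215948989
0.18 [ 6.8 -0.  13.1] 0.08201902215948989
```

View pics/c4.png

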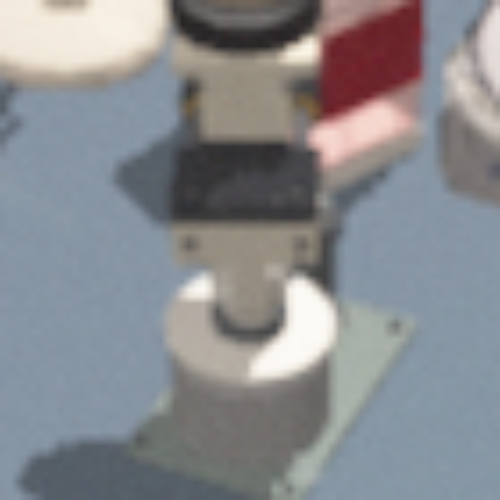

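{"api": "step_arm", "payload": {
  "targets": [
    [0,0.1,0,3.5,0,7.5,1],
    [0,0.17,0,6.3,0,12.5,1],
    [0,0.17,0,6.3,0,12.5,1],
    [0,0.17,0,6.3,0,12.5,1]
  ]
}}

```text
time_s: 9.05
position: [0.5058, 0.0665, 0.0635]
orientation: [-0.706, 0.708, 0.024, -0.018]
ft_force: [1.9, -0.3, -4.9]
grip_width: 0.0393
```

```bash
cat >> h.py <<'E'
PV=np.array([.584,.042])
def swing(s,r):
    a=np.array(s['position'])[:2]-PV; print('yaw',yaw(r),'radius',np.hypot(*a),'arm angle',np.radians(195.8)-np.arctan2(a[1],a[0])%(2*np.pi),'toolvec',np.round(r.T@np.append(a,0)*1000,1))
E
python3 -c "
from h import *
s,r=st();swing(s,r)"
```

```text
t 9.05 p [0.5058 0.0665 0.0635] F [ 1.9 -0.3 -4.9] w 0.0393 q7 0.13
tool x [0.998 0.059 0.008] y [ 0.008 -0.003 -1.   ] z [-0.059  0.998 -0.004]
yaw 3.36168958990335 radius 0.08194426302117443 arm angle 0.5793333148691162 toolvec [-76.6  -0.7  29. ]
```

{"api": "step_arm", "payload": {
  "targets": [
    [0,0.17,0,6.3,-0.2,12.5,1],
    [0,0.17,0,6.3,0,12.5,1],
    [0,0.17,0,6.3,0,12.5,1],
    [0,0.17,0,6.3,0,12.5,1],
    [0,0.17,0,6.3,0,12.5,1],
    [0,0.17,0,6.3,0,12.5,1],
    [0,0,0,0,0,0,1],
    [0,0,0,0,0,0,1]
  ]
}}

```text
time_s: 10.05
position: [0.5633, 0.1227, 0.0631]
orientation: [-0.619, 0.624, -0.335, 0.339]
ft_force: [2.5, -0.5, -1.6]
grip_width: 0.0397
```

```bash
python3 -c "
from h import *
s,r=st();swing(s,r)"
```

```text
t 10.05 p [0.5633 0.1227 0.0631] F [ 2.5 -0.5 -1.6] w 0.0397 q7 -0.76
tool x [ 0.545 -0.838  0.008] y [ 0.002 -0.008 -1.   ] z [ 0.838  0.545 -0.003]
yaw -56.97608707471763 radius 0.08329972475615569 arm angle 1.5949090743568117 toolvec [-78.9  -0.7  26.6]
```

{"api": "step_arm", "payload": {
  "targets": [
    [0,0,0,0,0,0,0.35],
    [0,0,0,0,0,0,0.35],
    [0,0,0,0,0,0,0.35],
    [0,0,0,0,-20,0,0.35],
    [0,0,0,0,-40,0,0.35],
    [0,0.05,0,0,-40,0,0.35],
    [0,0,0,0,0,0,0.35]
  ]
}}

```text
time_s: 10.92
position: [0.56, 0.1232, 0.1659]
orientation: [-0.61, 0.615, -0.353, 0.352]
ft_force: [1.4, 0.3, -1.0]
grip_width: 0.0603
```

```bash
python3 -c "
from h import *
st();
pic('scene','s5.png')
for n in('cap_grip','cal_weight'): print(n,[(round(float(x['score']),2),np.round(x['xyz'],3).tolist()) for x in place_of('scene',n)[:2]])
to([.436,-.279,.10],-74,8)"
```

```text
t 10.93 p [0.56   0.1232 0.1659] F [ 1.4  0.3 -1. ] w 0.0603 q7 -0.89
tool x [ 0.503 -0.865  0.003] y [-0.004 -0.005 -1.   ] z [ 0.865  0.503 -0.007]
cap_grip [(0.8, [0.564, 0.121, 0.105])]
cal_weight [(0.58, [0.436, -0.285, 0.002])]
1 [0.002 0.031 0.   ] [ 35.9   8.3 -38.2]
2 [0.002 0.031 0.   ] [ 37.1   8.2 -37.1]
3 [0.002 0.031 0.   ] [ 38.2   8.1 -36. ]
4 [0.002 0.031 0.   ] [ 39.3   8.  -34.8]
5 [0.002 0.031 0.   ] [ 40.4   8.  -33.6]
6 [0.002 0.031 0.   ] [ 41.4   7.9 -32.3]
7 [0.002 0.031 0.   ] [ 42.4   7.9 -31. ]
8 [0.002 0.031 0.   ] [ 43.3   7.8 -29.7]
```

{"api": "step_arm", "payload": {
  "targets": [
    [0,0.031,0,36,0,-38,0.35],
    [0,0.031,0,37,0,-37,0.35],
    [0,0.031,0,38,5,-36,0.35],
    [0,0.031,0,39,8,-35,0.35],
    [0,0.031,0,40.5,10,-33.5,0.35],
    [0,0.031,0,41.5,14,-32.5,0.35],
    [0,0.031,0,42.5,14,-31,0.35],
    [0,0.031,0,43,14,-30,0.35]
  ]
}}

```text
time_s: 12.08
position: [0.428, -0.281, 0.0883]
orientation: [-0.56, 0.574, -0.432, 0.414]
ft_force: [0.8, 0.8, 0.4]
grip_width: 0.0606
```

```bash
python3 -c "
from h import *
tips(.06);
for n in('cal_weight',): print(n,[(round(float(x['score']),2),np.round(x['xyz'],3).tolist()) for x in place_of('scene',n)[:2]])
to([.437,-.281,.045],-74,3)"
```

```text
t 12.07 p [ 0.428  -0.281   0.0883] F [0.8 0.8 0.4] w 0.0606 q7 -0.24
tool x [ 0.285 -0.959 -0.008] y [-0.032 -0.001 -0.999] z [ 0.958  0.285 -0.031]
finger 1 59 lowest z [0.123 0.123 0.124 0.126 0.127 0.127] mean tool xz [ 0.037 -0.009]
finger -1 61 lowest z [0.12  0.123 0.124 0.125 0.126 0.127] mean tool xz [-0.037 -0.008]
cal_weight [(0.55, [0.437, -0.284, 0.004])]
1 [ 0.012 -0.001 -0.001] [-0.6 14.3  5.3]
2 [ 0.012 -0.001 -0.001] [-0.6 14.4  5.1]
3 [ 0.012 -0.001 -0.001] [-0.6 14.4  4.9]
```

{"api": "step_arm", "payload": {
  "targets": [
    [0.012,0,0,-0.5,22,5,0.35],
    [0.012,0,0,-0.5,22,5,0.35],
    [0.012,0,0,-0.5,22,4,0.35],
    [0,0,0,0,10,0,0.35],
    [0,0,0,0,0,0,0.35]
  ]
}}

```text
time_s: 12.8
position: [0.4321, -0.2774, 0.0051]
orientation: [0.566, -0.563, 0.431, -0.421]
ft_force: [-0.7, -0.1, 0.6]
grip_width: 0.0602
```

```bash
python3 -c "
from h import *
tips(.012);
pic('scene','s6.png')
cv2.imwrite('pics/c6.png',cv2.resize(cv2.imread('pics/s6.png')[205:275,275:345],(500,500)))
to([.437,-.281,-.02],-74,2)"
```

```text
t 12.8 p [ 0.4321 -0.2774  0.0051] F [-0.7 -0.1  0.6] w 0.0602 q7 -0.13
tool x [ 0.273 -0.962 -0.014] y [-0.009  0.011 -1.   ] z [ 0.962  0.274 -0.006]
finger 1 48 lowest z [0.041 0.041 0.043 0.045 0.045 0.046] mean tool xz [ 0.038 -0.009]
finger -1 53 lowest z [0.037 0.041 0.041 0.042 0.042 0.043] mean tool xz [-0.037 -0.008]
1 [ 0.002 -0.001 -0.006] [ 2.1 13.   1.7]
2 [ 0.002 -0.001 -0.006] [ 2.  13.1  1.6]
```

View pics/c6.png

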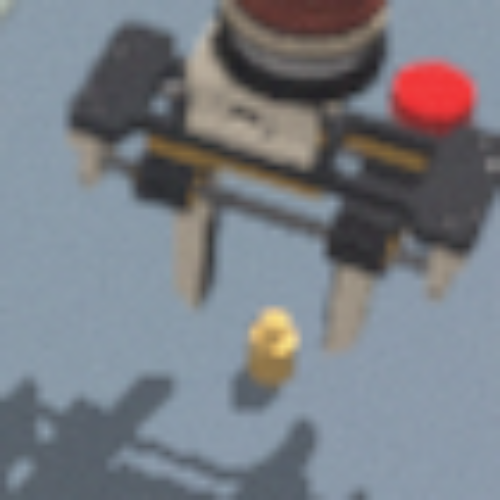

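{"api": "step_arm", "payload": {
  "targets": [
    [0.003,0,-0.006,2,15,2,0.35],
    [0,0,-0.006,2,13,2,0.35],
    [0,0,0,0,0,0,0.35]
  ]
}}

```text
time_s: 13.28
position: [0.4397, -0.2818, -0.0206]
orientation: [-0.564, 0.565, -0.424, 0.428]
ft_force: [-0.1, -0.2, -0.1]
grip_width: 0.0603
```

```bash
python3 -c "
from h import *
tips(.002);
to([.437,-.281,-.025],-74,1)"
```

```text
t 13.28 p [ 0.4397 -0.2818 -0.0206] F [-0.1 -0.2 -0.1] w 0.0603 q7 -0.1
tool x [ 0.274 -0.962  0.005] y [ 0.003 -0.004 -1.   ] z [0.962 0.274 0.002]
finger 1 49 lowest z [0.003 0.003 0.004 0.011 0.015 0.016] mean tool xz [ 0.038 -0.009]
finger -1 51 lowest z [0.007 0.013 0.016 0.017 0.02  0.021] mean tool xz [-0.037 -0.008]
1 [-0.002 -0.002  0.005] [-1.9  4.8 -2.4]
```

{"api": "step_arm", "payload": {
  "targets": [
    [0,0,0.004,-1.5,2,-2,0.5],
    [0,0,0,0,0,0,1],
    [0,0,0,0,0,0,1],
    [0,0,0,0,0,0,1],
    [0,0,0,0,0,0,1],
    [0,0,0,0,0,0,1]
  ],
  "newtons": 15
}}

```text
time_s: 14.08
position: [0.4378, -0.2817, -0.021]
orientation: [0.565, -0.564, 0.425, -0.428]
ft_force: [-0.7, -0.3, -0.1]
grip_width: 0.0212
```

```bash
python3 -c "
from h import *
st()"
```

```text
t 14.07 p [ 0.4378 -0.2817 -0.021 ] F [-0.7 -0.3 -0.1] w 0.0212 q7 -0.09
tool x [ 0.274 -0.962  0.002] y [ 0.004 -0.001 -1.   ] z [0.962 0.274 0.004]
```

{"api": "step_arm", "payload": {
  "targets": [
    [0,0,0,0,-10,0,1],
    [0,0,0,0,-30,0,1],
    [0,0,0,0,-40,0,1],
    [0,0,0,0,-40,0,1],
    [0,0,0,0,0,0,1]
  ]
}}

```text
time_s: 14.7
position: [0.4369, -0.2818, 0.1039]
orientation: [0.564, -0.564, 0.425, -0.428]
ft_force: [0.5, 1.0, -1.3]
grip_width: 0.0212
```

```bash
python3 -c "
from h import *
st();p,d=pic('scene','s7.png');P=cloud('scene',d)
m=(d>0)&(np.hypot(P[...,0]-.436,P[...,1]+.28)<.03)&(P[...,2]<.05); 
cv2.imwrite('pics/c7.png',cv2.resize(cv2.imread('pics/s7.png')[180:270,265:355],(400,400)))
to([.502,.019,.095],-74,8)"
```

```text
t 14.7 p [ 0.4369 -0.2818  0.1039] F [ 0.5  1.  -1.3] w 0.0212 q7 -0.24
tool x [ 0.273 -0.962  0.002] y [ 0.003 -0.002 -1.   ] z [0.962 0.273 0.003]
1 [-0. -0. -0.] [-33.8   0.9  18.2]
2 [-0. -0. -0.] [-33.8   0.9  18.2]
3 [-0. -0. -0.] [-33.7   0.9  18.2]
4 [-0. -0. -0.] [-33.7   0.9  18.2]
5 [-0. -0. -0.] [-33.7   0.9  18.2]
6 [-0. -0. -0.] [-33.7   0.9  18.2]
7 [-0. -0. -0.] [-33.7   0.9  18.2]
8 [-0. -0. -0.] [-33.7   0.9  18.3]
```

View pics/c7.png

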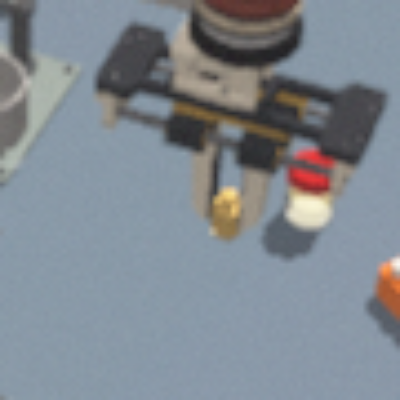

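{"api": "step_arm", "payload": {
  "targets": [
    [0,0,0,-20,0,11,1],
    [0,0,0,-34,0.5,18.2,1],
    [0,0,0,-34,0.5,18.2,1],
    [0,0,0,-34,0.5,18.2,1],
    [0,0,0,-34,0.5,18.2,1],
    [0,0,0,-34,0.5,18.2,1],
    [0,0,0,-34,0.5,18.2,1],
    [0,0,0,-34,0.5,18.2,1]
  ]
}}

```text
time_s: 15.75
position: [0.4918, 0.0138, 0.0889]
orientation: [-0.559, 0.566, -0.435, 0.422]
ft_force: [1.4, 0.1, -1.0]
grip_width: 0.0213
```

```bash
python3 -c "
from h import *
st();to([.502,.019,.07],-74,2)"
```

```text
t 15.75 p [0.4918 0.0138 0.0889] F [ 1.4  0.1 -1. ] w 0.0213 q7 -0.79
tool x [ 0.264 -0.964 -0.009] y [-0.021  0.003 -1.   ] z [ 0.964  0.265 -0.019]
1 [ 0.01  -0.006 -0.004] [-1.1  9.4  5.8]
2 [ 0.01  -0.006 -0.004] [-1.1  9.4  5.7]
```

{"api": "step_arm", "payload": {
  "targets": [
    [0.01,-0.006,-0.004,-1,5,5.5,1],
    [0.01,-0.006,-0.004,-1,5,5,1],
    [0,0,0,0,0,0,1]
  ]
}}

```text
time_s: 16.12
position: [0.4989, 0.0209, 0.0749]
orientation: [-0.565, 0.567, -0.426, 0.422]
ft_force: [-0.4, -0.3, -1.4]
grip_width: 0.0212
```

```bash
python3 -c "
from h import *
st();to([.502,.019,.012],-74,4)
p,d=pic('scene','s8.png');P=cloud('scene',d)
m=(d>0)&(P[...,2]>.05)&(P[...,2]<.062)&(np.hypot(P[...,0]-.503,P[...,1]-.019)<.055);q=P[m][:,:2]
A=np.c_[2*q,np.ones(len(q))]; x=np.linalg.lstsq(A,(q**2).sum(1),rcond=None)[0];print('rim fit',len(q),x[:2],np.sqrt(x[2]+x[0]**2+x[1]**2))
cv2.imwrite('pics/c8.png',cv2.resize(cv2.imread('pics/s8.png')[145:225,220:300],(400,400)))"
```

```text
t 16.12 p [0.4989 0.0209 0.0749] F [-0.4 -0.3 -1.4] w 0.0212 q7 -0.77
tool x [ 0.281 -0.96  -0.002] y [-0.006  0.001 -1.   ] z [ 0.96   0.281 -0.005]
1 [ 0.001  0.001 -0.001] [ 0.7 15.7  0.7]
2 [ 0.001  0.001 -0.001] [ 0.7 15.7  0.7]
3 [ 0.001  0.001 -0.001] [ 0.7 15.7  0.7]
4 [ 0.001  0.001 -0.001] [ 0.7 15.7  0.6]
rim fit 93 [0.50059064 0.01819847] 0.03979129888767133
```

View pics/c8.png

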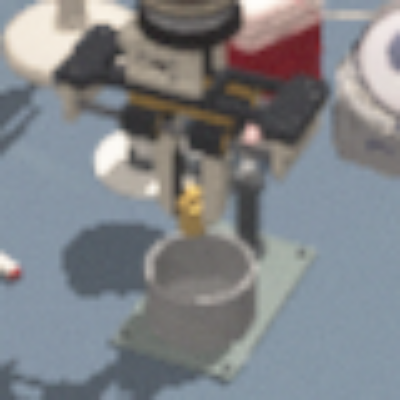

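{"api": "step_arm", "payload": {
  "targets": [
    [0,0,0,1,17,0.7,1],
    [0,0,0,0.5,17,0.7,1],
    [0,0,0,0,17,0.5,1],
    [0,0,0,0,15,0,1],
    [0,0,0,0,8,0,1],
    [0,0,0,0,0,0,1]
  ]
}}

```text
time_s: 16.92
position: [0.5001, 0.0143, -0.0037]
orientation: [-0.562, 0.566, -0.428, 0.425]
ft_force: [1.0, 1.1, -0.6]
grip_width: 0.021
```

```bash
python3 -c "
from h import *
st();to([.502,.019,-.009],-74,1)"
```

```text
t 16.93 p [ 0.5001  0.0143 -0.0037] F [ 1.   1.1 -0.6] w 0.021 q7 -0.65
tool x [ 0.272 -0.962 -0.   ] y [-0.006 -0.001 -1.   ] z [ 0.962  0.272 -0.006]
1 [ 0.006 -0.004 -0.   ] [-4.   5.3  3.1]
```

{"api": "step_arm", "payload": {
  "targets": [
    [0.005,0,0,-4,2,1.5,1],
    [0,0,0,0,2,0,1],
    [0,0,0,0,1.5,0,1],
    [0,0,0,0,0,0,1]
  ]
}}

```text
time_s: 17.42
position: [0.5017, 0.0191, -0.0083]
orientation: [0.565, -0.564, 0.426, -0.427]
ft_force: [0.7, -0.3, -0.9]
grip_width: 0.0208
```

{"api": "step_arm", "payload": {
  "targets": [
    [0,0,0,0,1.5,0,1],
    [0,0,0,0,1,0,1],
    [0,0,0,0,0,0,1]
  ]
}}

```text
time_s: 17.8
position: [0.502, 0.0191, -0.01]
orientation: [0.565, -0.563, 0.426, -0.427]
ft_force: [0.4, 0.4, -0.4]
grip_width: 0.0211
```

{"api": "step_arm", "payload": {
  "targets": [
    [0,0,0,0,1.5,0,1],
    [0,0,0,0,1,0,1],
    [0,0,0,0,0,0,1]
  ]
}}

```text
time_s: 18.18
position: [0.5024, 0.0192, -0.0099]
orientation: [0.566, -0.562, 0.426, -0.427]
ft_force: [0.8, -0.0, -0.7]
grip_width: 0.0209
```

{"api": "step_arm", "payload": {
  "targets": [
    [0,0,0,0,0,0,0.68],
    [0,0,0,0,0,0,0.68],
    [0,0,0,0,0,0,0.68]
  ]
}}

```text
time_s: 18.55
position: [0.5027, 0.0191, -0.0103]
orientation: [0.566, -0.562, 0.426, -0.427]
ft_force: [-0.3, 0.7, -0.4]
grip_width: 0.0297
```

```bash
python3 -c "
from h import *
st()
p,d=pic('scene','s9.png')
cv2.imwrite('pics/c9.png',cv2.resize(cv2.imread('pics/s9.png')[145:225,220:300],(400,400)))"
```

```text
t 18.55 p [ 0.5027  0.0191 -0.0103] F [-0.3  0.7 -0.4] w 0.0297 q7 -0.64
tool x [ 0.272 -0.962 -0.002] y [ 0.005  0.003 -1.   ] z [0.962 0.272 0.006]
```

View pics/c9.png

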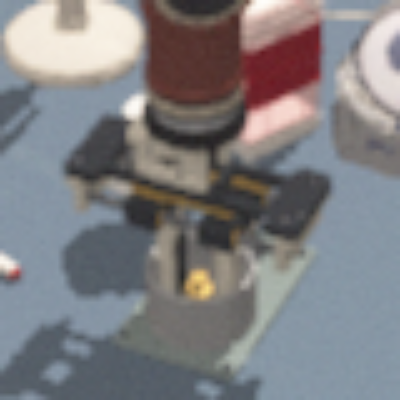

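{"api": "step_arm", "payload": {
  "targets": [
    [0,0,0,0,-5,0,0.68],
    [0,0,0,0,-10,0,0.68],
    [0,0,0,0,-25,0,0.68],
    [0,0,0,0,-30,0,0.5],
    [0,0,0,0,-45,0,0.35],
    [0,0,0,0,-35,0,0.35],
    [0,0,0,0,0,0,0.35]
  ]
}}

```text
time_s: 19.48
position: [0.5019, 0.018, 0.1474]
orientation: [0.566, -0.561, 0.426, -0.428]
ft_force: [-0.1, -0.2, 0.2]
grip_width: 0.0593
```

```bash
python3 -c "
from h import *
st();p,d=pic('scene','s10.png');P=cloud('scene',d)
print('weight',[(round(float(x['score']),2),np.round(x['xyz'],3).tolist()) for x in place_of('scene','cal_weight')[:2]])
print('cap',[(round(float(x['score']),2),np.round(x['xyz'],3).tolist()) for x in place_of('scene','cap_grip')[:2]])
m=(d>0)&(P[...,2]<.058)&(np.hypot(P[...,0]-.502,P[...,1]-.019)<.025)&(P[...,2]>.02);print(m.sum(),np.round(P[m],3)[::5].tolist())
cv2.imwrite('pics/c10.png',cv2.resize(cv2.imread('pics/s10.png')[145:225,220:300],(400,400)))
to([.563,.1227,.14],-57,4)"
```

```text
t 19.48 p [0.5019 0.018  0.1474] F [-0.1 -0.2  0.2] w 0.0593 q7 -0.86
tool x [ 0.271 -0.963 -0.001] y [ 0.006  0.003 -1.   ] z [0.963 0.271 0.007]
weight [(0.58, [0.502, 0.014, 0.018])]
cap [(0.58, [0.567, 0.124, 0.108]), (0.28, [0.501, 0.018, 0.002])]
21 [[0.497, 0.022, 0.047], [0.5, 0.015, 0.044], [0.505, 0.013, 0.037], [0.504, 0.013, 0.032], [0.501, 0.01, 0.031]]
1 [-0.    -0.075 -0.001] [-20.7   1.   22.4]
2 [-0.    -0.075 -0.001] [-19.    1.   23.9]
3 [-0.    -0.075 -0.001] [-17.1   1.   25.2]
4 [-0.    -0.075 -0.001] [-15.1   1.   26.5]
```

View pics/c10.png

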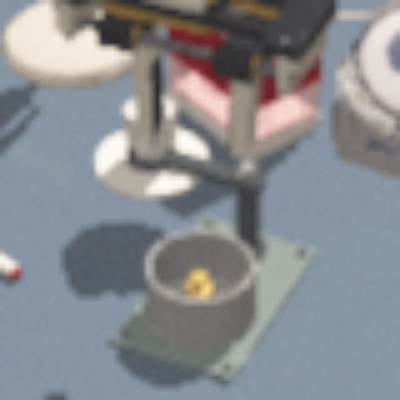

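Weight stands upright in the pot (crop about 200,283), top z ≈ 0.047. Back to the cap.

{"api": "step_arm", "payload": {
  "targets": [
    [0,-0.075,0,-21,0,22.5,0.35],
    [0,-0.075,0,-19,0,24,0.35],
    [0,-0.075,0,-17,0,25,0.35],
    [0,-0.075,0,-15,0,26.5,0.35],
    [0,0,0,0,0,0,0.35]
  ]
}}

```text
time_s: 20.25
position: [0.5586, 0.1252, 0.1357]
orientation: [-0.619, 0.625, -0.342, 0.33]
ft_force: [-0.9, 0.1, -0.0]
grip_width: 0.0606
```

```bash
python3 -c "
from h import *
st();to([.563,.1225,.063],-57,4)
p,d=camera('top');P=cloud('top',d)
m=(d>0)&(P[...,2]>.112)&(P[...,2]<.13)&(np.hypot(P[...,0]-.563,P[...,1]-.123)<.03);print('top',m.sum(),P[m].mean(0) if m.sum() else '')
p,d=camera('scene')
print('cap',[(round(float(x['score']),2),np.round(x['xyz'],3).tolist()) for x in place_of('scene','cap_grip')[:1]])"
```

```text
t 20.25 p [0.5586 0.1252 0.1357] F [-0.9  0.1 -0. ] w 0.0606 q7 -0.8
tool x [ 0.548 -0.836 -0.01 ] y [-0.018  0.    -1.   ] z [ 0.836  0.548 -0.015]
1 [ 0.004  0.001 -0.003] [ 1.3 18.1  0.8]
2 [ 0.004  0.001 -0.003] [ 1.3 18.2  0.7]
3 [ 0.004  0.001 -0.003] [ 1.3 18.2  0.7]
4 [ 0.004  0.001 -0.003] [ 1.2 18.2  0.6]
top 5 [0.55219378 0.11449788 0.11845205]
cap [(0.7, [0.567, 0.125, 0.105])]
```

{"api": "step_arm", "payload": {
  "targets": [
    [0.005,0,-0.004,1.5,18,1,0.35],
    [0.005,0,-0.004,1.5,18,1,0.35],
    [0.005,0,-0.003,1.2,18,1,0.35],
    [0,0,0,1,17,0.5,0.35],
    [0,0,0,0,0,0,0.35]
  ]
}}

```text
time_s: 21.02
position: [0.5608, 0.1102, 0.0643]
orientation: [-0.617, 0.62, -0.341, 0.343]
ft_force: [0.0, -0.2, 0.5]
grip_width: 0.0605
```

```bash
python3 -c "
from h import *
st();to([.563,.1225,.063],-57,1)"
```

```text
t 21.02 p [0.5608 0.1102 0.0643] F [ 0.  -0.2  0.5] w 0.0605 q7 -0.73
tool x [ 0.531 -0.847  0.005] y [ 0.    -0.006 -1.   ] z [ 0.847  0.531 -0.003]
1 [ 0.003 -0.016  0.005] [-9.3  1.2  8.4]
```

{"api": "step_arm", "payload": {
  "targets": [
    [0,0,0,-9,0.5,8.4,0.35],
    [0,0,0,0,0,0,0.35]
  ]
}}

```text
time_s: 21.28
position: [0.5642, 0.123, 0.0647]
orientation: [-0.617, 0.62, -0.341, 0.344]
ft_force: [0.1, 0.2, 0.1]
grip_width: 0.0603
```

```bash
python3 -c "
from h import *
st();to([.563,.1225,.063],-57,1)"
```

```text
t 21.27 p [0.5642 0.123  0.0647] F [0.1 0.2 0.1] w 0.0603 q7 -0.75
tool x [ 0.531 -0.848  0.005] y [ 0.002 -0.005 -1.   ] z [ 0.848  0.531 -0.001]
1 [ 0.001 -0.017  0.005] [-0.2  1.7 -1.3]
```

{"api": "step_arm", "payload": {
  "targets": [
    [0,0,0,0,1,-0.5,0.5],
    [0,0,0,0,0,0,1],
    [0,0,0,0,0,0,1],
    [0,0,0,0,0,0,1],
    [0,0,0,0,0,0,1]
  ],
  "newtons": 20
}}

```text
time_s: 21.9
position: [0.5643, 0.1231, 0.0647]
orientation: [-0.618, 0.619, -0.34, 0.344]
ft_force: [-0.3, -1.4, -0.1]
grip_width: 0.0394
```

```bash
python3 -c "
from h import *
s,r=st();swing(s,r)
for dl in(.1,.17):
  v=(R.from_rotvec([0,0,dl]).as_matrix()-np.eye(3))@np.append(np.array(s['position'])[:2]-PV,0); print(dl,np.round(r.T@v*1000,1))"
```

```text
t 21.9 p [0.5643 0.1231 0.0647] F [-0.3 -1.4 -0.1] w 0.0394 q7 -0.75
tool x [ 0.531 -0.847  0.006] y [ 0.004 -0.005 -1.   ] z [0.847 0.531 0.001]
yaw -57.921271325505735 radius 0.0834484449027275 arm angle 1.6085442431474128 toolvec [-79.2  -0.5  26.4]
0.1 [-2.2 -0.  -8. ]
0.17 [ -3.3  -0.  -13.8]
```

{"api": "step_arm", "payload": {
  "targets": [
    [0,-0.1,0,-2.2,0,-8,1],
    [0,-0.17,0,-3.3,0,-13.8,1],
    [0,-0.17,0,-3.3,0,-13.8,1],
    [0,-0.17,0,-3.3,0,-13.8,1],
    [0,-0.17,0,-3.3,0,-13.8,1],
    [0,-0.17,0,-3.3,0,-13.8,1]
  ]
}}

```text
time_s: 22.65
position: [0.5073, 0.0712, 0.0649]
orientation: [-0.705, 0.709, -0.008, 0.014]
ft_force: [1.8, 0.9, -2.4]
grip_width: 0.04
```

```bash
python3 -c "
from h import *
s,r=st();swing(s,r)"
```

```text
t 22.65 p [0.5073 0.0712 0.0649] F [ 1.8  0.9 -2.4] w 0.04 q7 0.08
tool x [ 0.999 -0.031  0.007] y [ 0.007 -0.006 -1.   ] z [ 0.031  0.999 -0.005]
yaw -1.7923509796251809 radius 0.082091344630745 arm angle 0.6392829082830214 toolvec [-77.6  -0.7  26.8]
```

{"api": "step_arm", "payload": {
  "targets": [
    [0,-0.17,0,-3.3,0,-13.8,1],
    [0,-0.17,0,-3.3,0,-13.8,1],
    [0,-0.17,0,-3.3,0,-13.8,1],
    [0,-0.1,0,-2.2,0,-8,1],
    [0,0,0,0,0,0,1]
  ]
}}

```text
time_s: 23.28
position: [0.5051, 0.0183, 0.0648]
orientation: [-0.674, 0.679, 0.209, -0.205]
ft_force: [1.7, -0.2, -1.0]
grip_width: 0.0396
```

```bash
python3 -c "
from h import *
s,r=st();swing(s,r)"
```

```text
t 23.27 p [0.5051 0.0183 0.0648] F [ 1.7 -0.2 -1. ] w 0.0396 q7 0.63
tool x [0.829 0.56  0.004] y [ 0.008 -0.005 -1.   ] z [-0.56   0.829 -0.009]
yaw 34.03166955202711 radius 0.08241904276606676 arm angle -0.015819025696146127 toolvec [-78.7  -0.5  24.5]
```

{"api": "step_arm", "payload": {
  "targets": [
    [0,0,0,-1.7,0,-2.5,1],
    [0,0,0,0,0,0,1]
  ]
}}

```text
time_s: 23.52
position: [0.5051, 0.0181, 0.0649]
orientation: [-0.674, 0.678, 0.209, -0.205]
ft_force: [0.2, 0.4, -1.3]
grip_width: 0.0397
```

```bash
python3 -c "
from h import *
s,r=st();swing(s,r);print(np.round(s['ft_torque'],2))"
```

```text
t 23.52 p [0.5051 0.0181 0.0649] F [ 0.2  0.4 -1.3] w 0.0397 q7 0.64
tool x [0.829 0.56  0.005] y [ 0.008 -0.002 -1.   ] z [-0.56   0.829 -0.007]
yaw 34.04827023731406 radius 0.08244815408849157 arm angle -0.018236961222491743 toolvec [-78.8  -0.6  24.4]
[-0.01  0.13  0.07]
```

Against the stop (it did not move). Screw down.

{"api": "step_arm", "payload": {
  "targets": [
    [0,0.18,0,0,1.2,0,1],
    [0,0.18,0,0,1.2,0,1],
    [0,0.18,0,0,1.2,0,1],
    [0,0.18,0,0,1.2,0,1],
    [0,0.18,0,0,1.2,0,1],
    [0,0.18,0,0,1.2,0,1],
    [0,0,0,0,0,0,1]
  ],
  "newtons": 25
}}

```text
time_s: 24.4
position: [0.5039, 0.018, 0.0576]
orientation: [-0.682, 0.685, -0.179, 0.184]
ft_force: [1.2, 0.5, -2.1]
grip_width: 0.0396
```

```bash
python3 -c "
from h import *
s,r=st();print(yaw(r),np.round(s['ft_torque'],2))"
```

```text
t 24.4 p [0.5039 0.018  0.0576] F [ 1.2  0.5 -2.1] w 0.0396 q7 -0.17
tool x [ 0.868 -0.496  0.008] y [ 0.005 -0.007 -1.   ] z [ 0.496  0.868 -0.003]
-29.717613794154637 [ 0.17  0.05 -0.11]
```

{"api": "step_arm", "payload": {
  "targets": [
    [0,0.08,0,0,0.5,0,1],
    [0,0.08,0,0,0.4,0,1],
    [0,0.08,0,0,0.2,0,1],
    [0,0.08,0,0,0,0,1],
    [0,0.08,0,0,0,0,1]
  ]
}}

```text
time_s: 25.02
position: [0.5033, 0.0204, 0.0564]
orientation: [-0.635, 0.638, -0.307, 0.311]
ft_force: [2.5, 0.2, -3.0]
grip_width: 0.0396
```

```bash
python3 -c "
from h import *
s,r=st();print(yaw(r),np.round(s['ft_torque'],2))
p,d=camera('scene');P=cloud('scene',d);h=np.hypot(P[...,0]-.502,P[...,1]-.019)
m=(d>0)&(p.min(-1)>150)&(h<.05)&(h>.025)&(P[...,2]>.04);print('disc',m.sum(),np.percentile(P[m][:,2],[30,50,70]))"
```

```text
t 25.02 p [0.5033 0.0204 0.0564] F [ 2.5  0.2 -3. ] w 0.0396 q7 -0.45
tool x [ 0.619 -0.785  0.007] y [ 0.003 -0.006 -1.   ] z [ 0.785  0.619 -0.002]
-51.765901626188544 [ 0.36 -0.23  0.73]
disc 173 [0.06005695 0.06178988 0.06359668]
```

{"api": "step_arm", "payload": {
  "targets": [
    [0,0,0,0,0,0,0.3],
    [0,0,0,0,0,0,0.3],
    [0,0,0,0,0,0,0.3],
    [0,0,0,0,-15,0,0.3],
    [0,0,0,0,-40,0,0.3],
    [0,0,0,0,-50,0,0.3],
    [0,0,0,0,-40,0,0.3],
    [0,0,0,0,0,0,0.3]
  ]
}}

```text
time_s: 26.08
position: [0.5027, 0.0183, 0.2099]
orientation: [-0.634, 0.638, -0.307, 0.312]
ft_force: [-0.1, -0.3, 0.1]
grip_width: 0.0656
```

```bash
python3 -c "
from h import *
st()
p,d=pic('scene','s11.png');P=cloud('scene',d);h=np.hypot(P[...,0]-.502,P[...,1]-.019)
m=(d>0)&(p.min(-1)>150)&(h<.05)&(h>.025)&(P[...,2]>.04);print('disc',m.sum(),np.percentile(P[m][:,2],[30,50,70]))
m=(d>0)&(h<.018)&(P[...,2]>.1)&(P[...,2]<.13);print('head',m.sum(),np.percentile(P[m][:,2],[50,80]))
for n in('cap_grip','jar_a','dropper_bottle','bottle_amber','autoclave_tape','marker_red'):print(n,[(round(float(x['score']),2),np.round(x['xyz'],3).tolist()) for x in place_of('scene',n)[:2]])
cv2.imwrite('pics/c11.png',cv2.resize(cv2.imread('pics/s11.png')[145:225,220:300],(400,400)))"
```

```text
t 26.07 p [0.5027 0.0183 0.2099] F [-0.1 -0.3  0.1] w 0.0656 q7 -0.62
tool x [ 0.617 -0.787  0.009] y [ 0.005 -0.008 -1.   ] z [ 0.787  0.617 -0.001]
disc 202 [0.06056014 0.06213975 0.06373245]
head 50 [0.11112407 0.11315723]
cap_grip [(0.71, [0.506, 0.022, 0.098])]
jar_a [(0.7, [0.602, -0.256, 0.001])]
dropper_bottle [(0.63, [0.493, 0.384, 0.003])]
bottle_amber [(0.9, [0.393, -0.47, -0.001])]
autoclave_tape [(0.64, [0.569, 0.449, 0.002])]
marker_red [(0.69, [0.588, 0.044, 0.085]), (0.66, [0.448, 0.231, -0.0])]
```

View pics/c11.png

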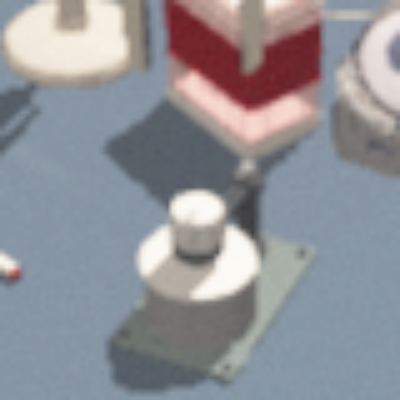

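The cap sits on the pot (crop about 197,255), with its head and disc at their starting heights and the bystanders unmoved.

```bash
python3 -c "
from cell import *
print(hand_in())"
```

```text
the job is handed in; nothing more can be done
None
```

The weight is in the pot and the cap is screwed back on. I handed the job in at about 26 s of the 72 s allowed; no verdict is reported.

**What I did:** I unscrewed the cap by about 1.3 rad of hand turn and swung the arm out to about 1.6 rad. I stood the weight on the pot floor, let go, and swung the cap back. Then I screwed it down until the hand turned about 16° past the starting grip angle against the stop. The wrist torque there was 0.73 N m.

**Last checks:**
- **Cap:** the disc is at about 62 mm and the grip point at 98 mm, the same as the tight state at the start. The joint values can't be read directly.
- **Swing arm:** it did not move when I pushed it against its stop.
- **Weight:** it was seen upright near the pot's middle before I closed the cap. Its top was at about 47 mm, against an expected 49 mm. It cannot be seen now.
- **Other things:** the network places all five within about 5 mm of where they started.
- **Robot:** clear of everything, with the contact force near zero.

**What disagreed:**
- **TCP reading:** the fingertips were about 32 mm higher than the reported TCP. Because of this my first grip closed above the cap without touching it. From then on I set heights from camera depth.
- **Force on placing:** the force reading showed no clear contact when the weight touched down. I judged it from the hand no longer descending.
- **Marker:** the network's best marker match at the end was the pivot post. Its second match was the marker itself, where it had been.

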